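# Loosen the knurled collar and change the filter

### The job

Press a fingertip against the knurled rim and roll the locking collar of the filter holder anticlockwise (seen from above) by two full turns, so that the bar on the collar comes round to face the fixed pointer for the second time. Only then push the slide's upright end plate from its outer side until the filter slide is fully home. Do not pinch the end plate, and leave the dish, timer and test cassette around it where they are.

Things in the scene. Friction and masses are not known exactly. Their poses are not given: they have to be found in the camera images.
- filter_holder: filter holder screwed to the bench: 150 x 150 x 10 mm aluminium plate, on it grey slide guides, a round grey neck 82 mm across and above it the dark collar. Origin: centre of the plate's underside, on the bench, below the collar's axis. Its +y axis points toward the slide's end plate; a thin steel pointer, 34 mm tall, stands 70 mm from the axis on the -x side
- collar_mid (a point): point of the holder on the collar's upright axis, half-way up the tight collar, 78 mm above the bench. The knurled rim is 96 mm across and 24 mm high (66 to 90 mm above the bench), free all round. The collar sits on a rubber bush: it yields sideways 1 mm for each 3 N, 6 mm at most, and springs back (this point stays)
- collar (a joint): dark knurled collar with a window. Value in rad: 0 tight (start), grows anticlockwise from above, two turns = 12.57, end of thread 18.85; climbs 2 mm a turn, stays where left. Turns by friction of a fingertip that presses on the rim and travels round it: takes 2 to 3 N along the rim, so press with 5 to 10 N. A 13 mm steel bar on its top points to the fixed pointer at 0 and at each full turn
- filter_slide (a joint): flat steel slide, 46 mm wide, under the collar, through the guides along the holder's y axis. Value in m: 0 pulled out (start), 0.045 fully home against its stop; grows as the end plate is pushed toward the holder (holder's -y). Friction about 2.5 N; it stays where it is left
- plate_mid (a point): centre of the outer face of the slide's upright end plate, which is 70 mm wide (along the holder's x), 14 mm thick with its black backing, and reaches from 8 to 54 mm above the bench; this point is 31 mm up and moves with the slide. It lies 158 mm from the collar's axis along the holder's +y at the start, 113 mm when home; the face looks along +y
- petri_dish: clear round dish, 60 mm across, 14 mm high, loose on the bench on the robot's side of the holder; origin: centre of its underside
- cassette: flat white test cassette, 70 x 21 x 6 mm, loose behind the slide; origin: centre of its underside
- lab_timer: small timer, 66 x 64 x 19 mm, loose behind the holder; origin: centre of its underside

How it is judged (in metres and radians):
On the way:
1. the collar has been turned two full turns anticlockwise (within a tenth of a turn) with the slide still out (value of joint collar between 11.93 and 13.2 rad and value of joint filter_slide below 0.005 m), for 0.2 s.
At the end, for the whole second after the job is handed in: the collar stands two full turns (within a tenth of a turn) looser than tight, and the slide is home to within 3 mm of its stop (value of joint collar between 11.93 and 13.2 rad and value of joint filter_slide above 0.042 m); the robot touches nothing.
It fails at once if the slide is pushed while the collar is still tight (less than 1.9 turns loose) (value of joint filter_slide above 0.006 m and value of joint collar below 11.9 rad).
It fails at once if the end plate is pinched between the fingers (contact force between the fingers and filter_slide_c1 above 0.5 N and contact force between the fingers and filter_slide_c2 above 0.5 N).
It fails at once if the dish, timer or test cassette is moved by more than 15 mm or lifted (distance of any of petri_dish, lab_timer, cassette from where it was at the start of the episode above 0.015 m).
It also fails if it takes over 72 s, if anything falls off the work surface, if the arm or the gripper's body presses on something with over 40 N, if the wrist force passes 120 N, or if a joint passes its speed limit or range.

### The arm

A 6-joint arm with a two-finger parallel gripper is mounted at the origin on a cart in front of the work surface, level with it; the furniture and walls round the work are solid. World frame = base frame: x ahead of the robot, y to its left, z up, the work surface at z = 0. Lengths are in mm, angles in rad, forces in N, time in s.
With the tool pointing down it reaches from about 300 to 850 mm from the base axis. Payload 5.4 kg.
Tool frame: the origin (TCP) lies midway between the tips of the shut fingers; the grasp point (between the pads) lies 19 mm behind it (manip.grip_depth is the distance from the TCP to the grasp point, in mm); x points along the fingers, y is the direction in which the jaws open and shut, and the axes are right-handed (so a half turn about x gives the same grasp; the last joint's range is limited). The gripper opens to 85 mm and grips with 20 to 120 N. Pads are 22 mm wide; open, the fingers measure 114 mm over their backs; the gripper's body (76 mm by 85 mm) begins 54 mm behind the grasp point. The pads swing forward as they close: fully open they stand 13 mm farther back than shut.
Start: joints at [0.978, 0.158, 1.597, -0, 1.386, -0.21], TCP at [214.782, 533.362, 194.499] pointing down, gripper open.
Joint ranges: [-2.91, 2.91], [-0.94, 2.29], [0.18, 2.7], [-1.29, 4.43], [0.17, 2.64], [-3, 3]. Speed limits (rad/s): [2.57, 2.57, 3.14, 3.14, 3.14, 3.14].

### API

Orientations are given as a rotation vector (axis times angle).
In Python, from rig import manip gives the robot as it stands. Calls block until the motion is done:
- manip.move_to(position, orientation): joint-space move of the TCP to a pose.
- manip.servo_line(position, ori=None, velocity=150): straight line of the TCP; ori=None keeps the orientation; velocity is the mean speed in mm/s.
- manip.goto_joints(angles): joint-space move.
- manip.release() and manip.grasp(): open the fingers fully, or close them until they stop; the grip force is fixed at half the most.
- manip.sleep(seconds).
- manip.solve_ik(position, orientation): joint angles nearest the present ones, or None.
- manip.get_obs(): the state.
- manip.get_image(name): name is "scene" or "top" or "wrist"; returns (picture, depth): 400x640x3 uint8, blue, green, red; 400x640 float32, mm along the optical axis (not along the pixel's ray), 0 where there is no reading.
- manip.camera_info(name): a dict with "intrinsics" (3x3 intrinsics, pixels), "camera_from_world" (4x4, takes a point from world to camera coordinates). Camera axes: x right, y down, z forward; pixel columns grow to the right and rows downward; lengths in mm; the calibration is good to about 2 mm. The wrist camera is an equidistant fisheye: a pixel r from the principal point sees the ray r / f radians off the axis. A picture is of the moment at which its call begins: read the wrist's pose just before it. camera_info takes no time and is no camera call; for the wrist camera it gives the pose at the moment of the call.
A pose or a line that the arm cannot do raises manip.MotionError and nothing moves.
- manip.job_done(): hands the job in, once; it reports no verdict.
The state is a dict: "time_s": time; "qpos": joint angles; "joint_velocities": joint speeds; "tau": joint torques, N m; "eef_pos": TCP position; "orientation": TCP orientation; "contact_force": force on the tool from outside, world axes, zero at the start; "ft_torque": the same for the moment, N m; "finger_gap": opening from 0.0 (shut) to 1.0 (fully open).
Only numpy, scipy, OpenCV 4.12 (cv2) and the standard library are available. Lean on these libraries where they do the work, as an engineer would, in place of code of your own. Each camera call takes 0.05 s, during which the arm holds its last target.

## Working session

There is one attempt and no reset: what is moved stays moved. The work goes in short steps, each a Python script; the robot and the scene stay as the last script left them, time stands still between calls to the robot, and variables do not carry over. Pictures are saved under pics/ and viewed, and the job is handed in when it is done.

```bash
ls; mkdir -p pics
python3 - <<'E'
from rig import manip
import cv2
o=manip.get_obs(); print(o)
for n in("scene","top","wrist"):
    c=manip.camera_info(n); print(n,c)
    p,d=manip.get_image(n); cv2.imwrite(f"pics/{n}0.png",p)
    import numpy as np; np.save(f"pics/{n}0d.npy",d)
print(manip.get_obs()["time_s"])
E
```

```text
pics
{'time_s': 0.0, 'qpos': array([ 9.77915234e-01,  1.59051764e-01,  1.59824273e+00,  1.15503104e-05,
        1.38619405e+00, -2.10089327e-01]), 'joint_velocities': array([ 7.95035683e-04, -4.35639050e-05,  9.39099962e-04,  6.49194819e-04,
        1.88616808e-03, -2.59044885e-04]), 'tau': array([ 1.59527197e-03, -3.96002555e+01, -3.31435382e+01,  1.72791266e-05,
        8.30689823e-03, -2.42169352e-05]), 'eef_pos': array([214.39687838, 532.81273901, 193.51017986]), 'orientation': array([ 0.29897018,  1.55060661, -0.30171847]), 'contact_force': array([ 0.67525787, -0.02351802,  0.22665889]), 'ft_torque': array([-0.03438424, -0.026898  ,  0.04774536]), 'finger_gap': 0.9983501732489936}
scene {'intrinsics': array([[493.00482685,   0.        , 312.95247801],
       [  0.        , 493.00482685, 193.02543796],
       [  0.        ,   0.        ,   1.        ]]), 'camera_from_world': array([[ 7.52071309e-01, -6.59081040e-01,  9.63712200e-04,
        -3.27925405e+02],
       [-5.20087510e-01, -5.94363965e-01, -6.13384431e-01,
         4.17619769e+02],
       [ 4.04842844e-01,  4.60807617e-
[... 514 characters left out ...]
1138e-01, -2.10803117e-03, -9.83069464e-01,
         8.33763138e+02],
       [ 0.00000000e+00,  0.00000000e+00,  0.00000000e+00,
         1.00000000e+00]])}
wrist {'intrinsics': array([[309.70691629,   0.        , 316.75803327],
       [  0.        , 309.70691629, 198.53721024],
       [  0.        ,   0.        ,   1.        ]]), 'camera_from_world': array([[ 3.73023885e-01,  9.27818665e-01, -2.38867752e-03,
        -5.73026802e+02],
       [ 8.79933469e-01, -3.52953168e-01,  3.18026968e-01,
        -4.10466712e+01],
       [ 2.94228265e-01, -1.20733532e-01, -9.48078658e-01,
         3.81569526e+02],
       [ 0.00000000e+00,  0.00000000e+00,  0.00000000e+00,
         1.00000000e+00]])}
0.15
```

View pics/top0.png

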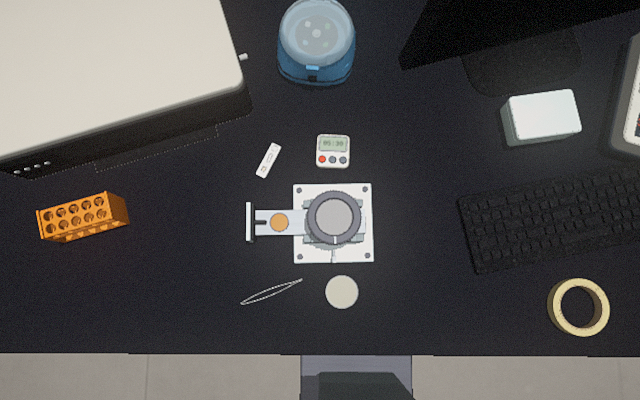

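View pics/scene0.png

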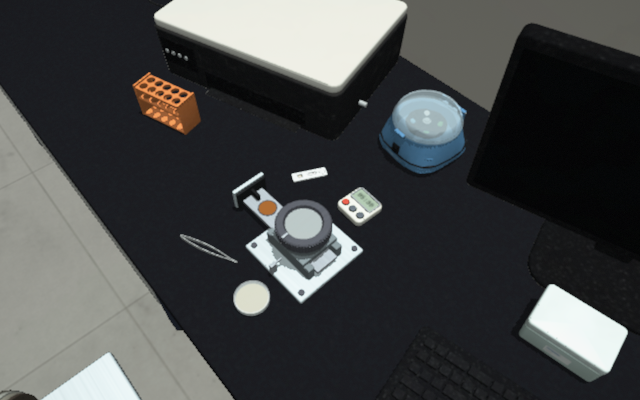

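View pics/wrist0.png

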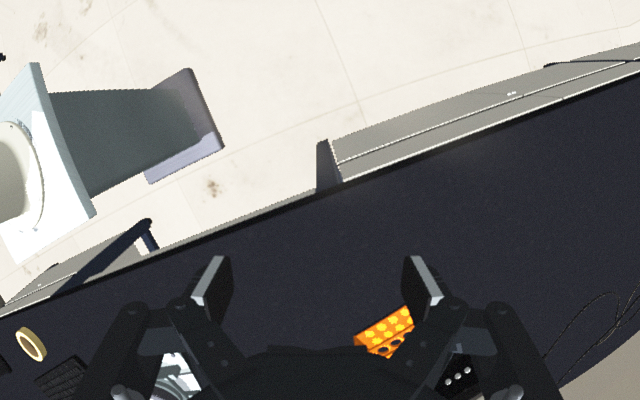

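The top view shows the holder plate at about px (333,222), with the collar at (333,217) and the slide's end plate on the left at (249,222). The pointer is at (334,250), the dish at (342,292), the timer at (333,150) and the cassette at (268,160). I'll measure these now.

```bash
cat > h.py <<'E'
import numpy as np, cv2
from rig import manip
def ray(name,uv,z,info=None):
    c=info or manip.camera_info(name); K=c["intrinsics"];T=c["camera_from_world"];R=T[:3,:3];t=T[:3,3]
    d=R.T@np.linalg.solve(K,[uv[0],uv[1],1.]); o=-R.T@t
    return o+d*(z-o[2])/d[2]
def proj(name,p):
    c=manip.camera_info(name);q=c["camera_from_world"]@np.r_[p,1.];q=c["intrinsics"]@q[:3];return q[:2]/q[2]
E
python3 - <<'E'
from h import *
for n,box in(("top",(285,375,175,270)),("scene",(235,375,215,305))):
    p=cv2.imread(f"pics/{n}0.png"); g=p.min(2); m=(g>175).astype(np.uint8)
    mm=np.zeros_like(m); mm[box[2]:box[3],box[0]:box[1]]=m[box[2]:box[3],box[0]:box[1]]
    mm=cv2.morphologyEx(mm,cv2.MORPH_OPEN,np.ones((3,3)))
    pts=np.argwhere(mm)[:,::-1].astype(np.float32)
    W=np.array([ray(n,q,10)[:2] for q in pts],np.float32)
    r=cv2.minAreaRect(W); print(n,len(pts),r, cv2.boxPoints(r).round(1).tolist())
    c=cv2.resize(p[box[2]-10:box[3]+10,box[0]-50:box[1]+10],None,fx=4.,fy=4.,interpolation=cv2.INTER_CUBIC); cv2.imwrite(f"pics/{n}0z.png",c); print(c.shape)
E
```

```text
Traceback (most recent call last):
  File "h.py", line 4, in ray
    c=info or manip.camera_info(name); K=c["intrinsics"];T=c["camera_from_world"];R=T[:3,:3];t=T[:3,3]
              ~~~~~~~~~~~~~~~~~^^^^^^
ValueError: time passes only in moves, steps and waits
```

```bash
cat > h.py <<'E'
import numpy as np, cv2
from rig import manip
C={n:manip.camera_info(n) for n in("top","scene")}
def ray(name,uv,z):
    c=C[name]; K=c["intrinsics"];T=c["camera_from_world"];R=T[:3,:3];t=T[:3,3]
    d=R.T@np.linalg.solve(K,[uv[0],uv[1],1.]); o=-R.T@t
    return o+d*(z-o[2])/d[2]
def proj(name,p):
    c=C[name];q=c["camera_from_world"]@np.r_[p,1.];q=c["intrinsics"]@q[:3];return q[:2]/q[2]
E
python3 - <<'E'
from h import *
for n,box in(("top",(285,375,175,270)),("scene",(235,375,215,305))):
    p=cv2.imread(f"pics/{n}0.png"); g=p.min(2); m=(g>175).astype(np.uint8)
    mm=np.zeros_like(m); mm[box[2]:box[3],box[0]:box[1]]=m[box[2]:box[3],box[0]:box[1]]
    mm=cv2.morphologyEx(mm,cv2.MORPH_OPEN,np.ones((3,3)))
    pts=np.argwhere(mm)[:,::-1].astype(np.float32)
    W=np.array([ray(n,q,10)[:2] for q in pts],np.float32)
    r=cv2.minAreaRect(W); print(n,len(pts),r, cv2.boxPoints(r).round(1).tolist())
    c=cv2.resize(p[box[2]-10:box[3]+10,box[0]-50:box[1]+10],None,fx=4.,fy=4.,interpolation=cv2.INTER_CUBIC); cv2.imwrite(f"pics/{n}0z.png",c); print(c.shape)
E
```

```text
top 4166 ((497.210205078125, 103.59466552734375), (149.46871948242188, 163.89710998535156), 1.4264382123947144) [[420.5, 183.6999969482422], [424.5, 19.799999237060547], [574.0, 23.5], [569.9000244140625, 187.39999389648438]]
(460, 600, 3)
scene 3816 ((486.3041076660156, 79.29108428955078), (178.58477783203125, 230.2995147705078), 48.8092155456543) [[340.79998779296875, 87.9000015258789], [514.2000122070312, -63.70000076293945], [631.7999877929688, 70.69999694824219], [458.5, 222.3000030517578]]
(440, 800, 3)
```

View pics/top0z.png

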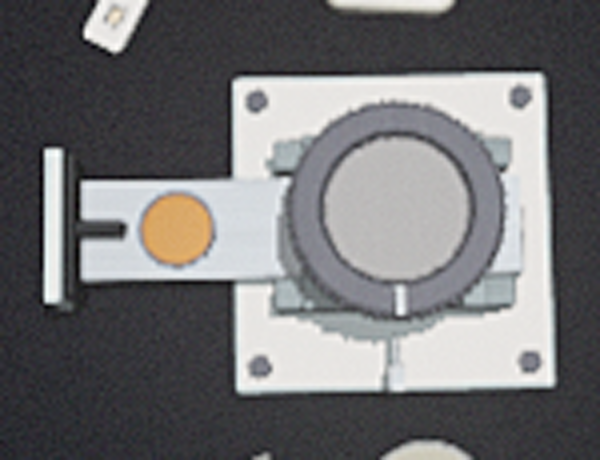

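View pics/scene0z.png

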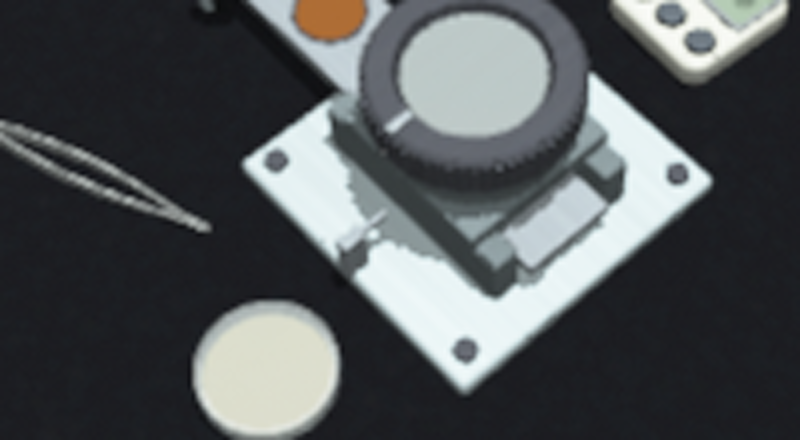

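Run:
```python
from h import *
T=lambda x,y:np.array([(x+.5)/4-.5+235,(y+.5)/4-.5+165]); S=lambda x,y:np.array([(x+.5)/4-.5+185,(y+.5)/4-.5+205])
c=[ray("top",T(*q),10)for q in((233,75),(545,73),(555,387),(237,392))]
print(np.round(c,1),np.mean(c,0)); e=c[0]-c[1];e2=c[3]-c[2];print("yaw +y:",[np.degrees(np.arctan2(-v[0],v[1])) for v in(e,e2)]); 
e=c[0]-c[3];e2=c[1]-c[2];print([np.degrees(np.arctan2(v[1],v[0])) for v in(e,e2)])
s=[ray("scene",S(*q),10)for q in((243,163),(465,392),(712,180))];print(np.round(s,1),(s[0]+s[2])/2)
v=s[0]-s[1];print(np.degrees(np.arctan2(-v[0],v[1])));v=s[2]-s[1];print(np.degrees(np.arctan2(v[1],v[0])))
# ring: dark gray contour
p=cv2.imread("pics/top0.png")
for (u,v,z) in ((291,205,90),(505,205,90),(398,102,90)): print(ray("top",T(u,v),z))
print("pts bar",ray("top",T(401,283),90),ray("top",T(401,313),90),"pointer",ray("top",T(396,375),40))
# endplate top edges z=54
print("endplate",[ray("top",T(*q),54).round(1) for q in((44,148),(62,148),(44,303),(62,303))])
for nm,uv,z in(("dish",(342,292),14),("timer",(333,150),19),("cass",(268,160),6)): print(nm,ray("top",uv,z))
print("scene ep", [ray("scene",q,54).round(1) for q in((234,193),(263,176))])
d=np.load("pics/top0d.npy"); print(d[217,333],d[292,342], d[222,249],d[217,311])
```

```text
[[571.7 171.8  10. ]
 [573.8  22.1  10. ]
 [424.4  19.3  10. ]
 [421.1 167.4  10. ]] [497.75309977  95.16038991  10.        ]
yaw +y: [np.float64(0.7755694659357852), np.float64(1.2616546063615643)]
[np.float64(1.6528334249028096), np.float64(1.0399223543312752)]
[[421.9 166.4  10. ]
 [425.   17.5  10. ]
 [572.7  22.7  10. ]] [497.3385112   94.53812726  10.        ]
1.1730641584059023
2.0081347444088955
[498.03024287 141.4022926   90.        ]
[498.65554501  48.90699839  90.        ]
[543.67574465  95.20291144  90.        ]
pts bar [464.61039534  93.84656371  90.        ] [451.76544353  93.83896121  90.        ] pointer [427.94614197  94.38154808  40.        ]
endplate [array([528.3, 254.4,  54. ]), array([528.3, 246.3,  54. ]), array([458.1, 252. ,  54. ]), array([458.2, 244. ,  54. ])]
dish [368.16278031  78.14030322  14.        ]
timer [636.01424858  95.14665105  19.        ]
cass [618.62936969 221.1302274    6.        ]
scene ep [array([459.9, 244.5,  54. ]), array([524. , 241.7,  54. ])]
842.6171 887.8605 869.3902 836.51355
```

```bash
cat >> h.py <<'E'
from scipy.spatial.transform import Rotation as Ro
c0=np.array([497.5,95.0])
def ori(th,sg=1):
    z=-sg*np.array([np.cos(th),np.sin(th),0]); x=np.array([0,0,-1.]); y=np.cross(z,x)
    return Ro.from_matrix(np.c_[x,y,z]).as_rotvec()
def pos(th,r,z,c=None):
    c=c0 if c is None else c
    return [c[0]+r*np.cos(th),c[1]+r*np.sin(th),z]
E
python3 - <<'E'
from h import *
o=manip.get_obs();print(Ro.from_rotvec(o["orientation"]).as_matrix().round(3))
for sg in(1,-1):
  for d in range(0,360,45):
    th=np.radians(d)
    try:q=manip.solve_ik(pos(th,60,73),ori(th,sg))
    except Exception as e: print(e); break
    print(sg,d,None if q is None else np.round(q,2))
E
```

```text
[[-0.001  0.374  0.928]
 [-0.001  0.928 -0.374]
 [-1.    -0.001 -0.   ]]
1 0 [-0.04  0.26  1.73 -0.    1.15  1.53]
1 45 [ 0.03  0.24  1.76 -0.    1.15  0.82]
1 90 [ 0.07  0.15  1.86 -0.    1.13  0.07]
1 135 [ 0.04  0.03  1.99 -0.    1.12 -0.75]
1 180 [-0.06 -0.04  2.06 -0.    1.12 -1.63]
1 225 [-0.15 -0.01  2.03 -0.    1.12 -2.51]
1 270 [-0.17  0.09  1.92 -0.    1.13  2.97]
1 315 [-0.13  0.2   1.8   0.    1.14  2.23]
-1 0 [-0.04  0.26  1.73 -0.    1.15 -1.62]
-1 45 [ 0.03  0.24  1.76  0.    1.15 -2.32]
-1 90 None
-1 135 [0.04 0.03 1.99 0.   1.12 2.39]
-1 180 [-0.06 -0.04  2.06  0.    1.12  1.51]
-1 225 [-0.15 -0.01  2.03 -0.    1.12  0.64]
-1 270 [-0.17  0.09  1.92  0.    1.13 -0.17]
-1 315 [-0.13  0.2   1.8  -0.    1.14 -0.91]
```

Run:
```python
from h import *
def st(tag):
    o=manip.get_obs(); print(tag,round(o["time_s"],2),o["eef_pos"].round(1),o["contact_force"].round(2),o["finger_gap"],o["qpos"][5].round(2)); return o
manip.grasp(); st("shut")
th=np.radians(-80)
manip.move_to(pos(th,85,170),ori(th)); st("above")
manip.servo_line(pos(th,75,73),velocity=150); o=st("down")
f0=o["contact_force"]
rh=np.array([np.cos(th),np.sin(th),0])
manip.servo_line(pos(th,65,73),velocity=80); o=st("65")
r=64
while r>52:
    manip.servo_line(pos(th,r,73),velocity=20); o=manip.get_obs(); F=(o["contact_force"]-f0)@rh
    print(r,round(o["time_s"],2),F.round(2),((o["eef_pos"][:2]-c0)@rh[:2]).round(2))
    if F>4: break
    r-=1
print(f0)
```

```text
shut 0.92 [214.8 533.4 194.5] [-0.73  0.4  -0.74] 0.0009838541603808073 -0.21
above 3.42 [512.3  11.7 170. ] [-0.16 -0.45  0.58] -0.0005454901248816137 2.75
down 4.22 [511.3  21.   73.9] [ 0.42 -0.34  0.16] 0.001616685164303482 2.77
65 4.5 [509.2  31.4  73.8] [0.49 0.78 0.34] -0.004131849789765906 2.79
64 4.75 -0.99 64.03
63 5.0 0.21 63.01
62 5.25 0.52 61.95
61 5.5 0.04 60.95
60 5.75 0.73 59.94
59 6.0 -0.48 58.93
58 6.25 -0.31 57.93
57 6.5 -0.43 56.95
56 6.75 -0.54 55.94
55 7.0 -0.75 54.94
54 7.25 -1.1 53.95
53 7.5 0.15 52.95
[ 0.41664066 -0.33903628  0.16424598]
```

Run:
```python
from h import *
for n,b in (("scene",(200,400,150,320)),("top",(230,400,150,290))):
    p,d=manip.get_image(n); p=p[b[2]:b[3],b[0]:b[1]]; cv2.imwrite(f"pics/{n}1.png",cv2.resize(p,None,fx=3.5,fy=3.5,interpolation=cv2.INTER_CUBIC))
p,d=manip.get_image("wrist");cv2.imwrite("pics/wrist1.png",p)
```

```text
(no output)
```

View pics/scene1.png

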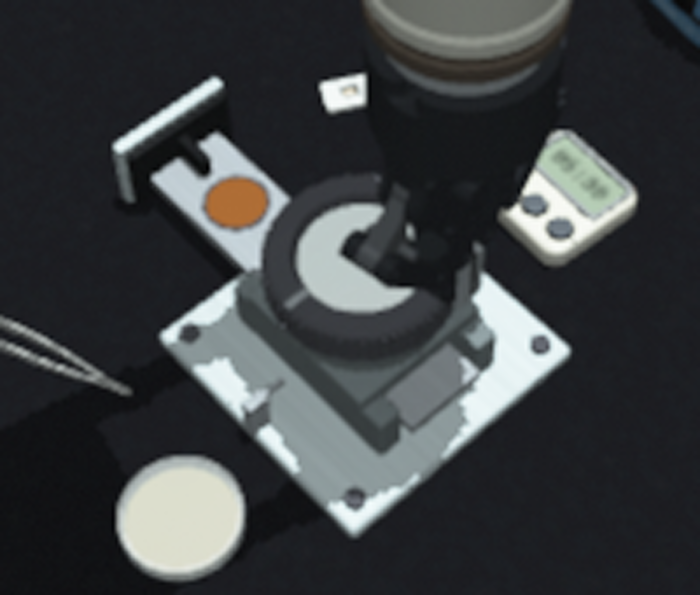

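View pics/wrist1.png

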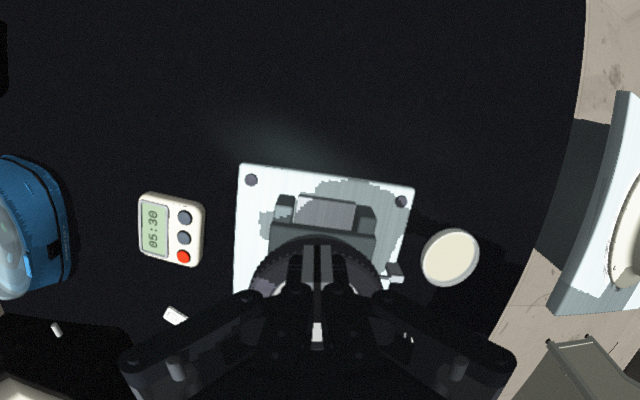

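View pics/top1.png

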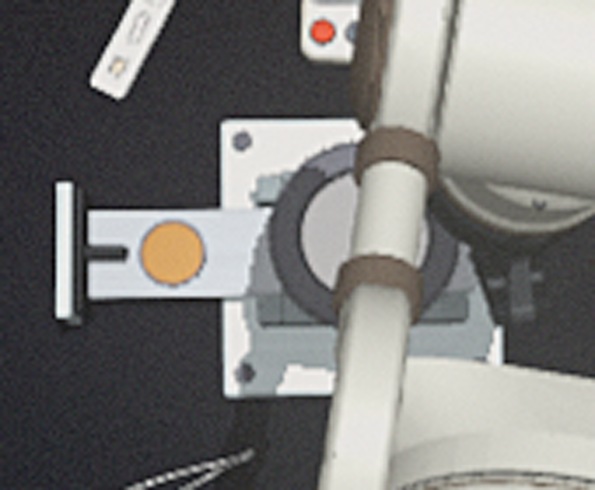

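```bash
cat >> h.py <<'E'
def force(n=4,dt=0.02):
    F=[]
    for _ in range(n):
        manip.sleep(dt); o=manip.get_obs(); F.append(o["contact_force"])
    return np.mean(F,0),o
E
python3 - <<'E'
from h import *
th=np.radians(-80);rh=np.array([np.cos(th),np.sin(th),0])
r=52.5
while r>45:
    manip.servo_line(pos(th,r,73),velocity=20); F,o=force()
    print(r,round(o["time_s"],2),(F@rh).round(2),F.round(2),((o["eef_pos"][:2]-c0)@rh[:2]).round(2))
    if F@rh>3: break
    r-=.75
E
```

```text
52.5 7.97 -0.23 [-0.28  0.19  0.02] 52.5
51.75 8.28 -0.22 [ 0.03  0.23 -0.17] 51.73
51.0 8.6 0.02 [-0.19 -0.05 -0.19] 50.97
50.25 8.92 0.05 [ 0.6   0.05 -0.22] 50.22
49.5 9.23 0.19 [-0.02 -0.2  -0.09] 49.48
48.75 9.55 0.52 [ 0.11 -0.51  0.45] 48.72
48.0 9.87 0.01 [ 0.4   0.06 -0.22] 48.0
47.25 10.18 0.4 [ 0.4  -0.33 -0.13] 47.24
46.5 10.5 0.24 [-0.1  -0.26 -0.  ] 46.49
45.75 10.82 0.04 [-0.31 -0.09  0.  ] 45.71
```

Run:
```python
from h import *
for n,b in (("scene",(250,380,180,280)),):
    p,d=manip.get_image(n); np.save("pics/s2d.npy",d);p=p[b[2]:b[3],b[0]:b[1]]; cv2.imwrite(f"pics/{n}2.png",cv2.resize(p,None,fx=6,fy=6,interpolation=cv2.INTER_CUBIC))
    print(proj("scene",manip.get_obs()["eef_pos"]))
p,d=manip.get_image("wrist");cv2.imwrite("pics/wrist2.png",cv2.resize(p[180:400,180:460],None,fx=2.7,fy=2.7,interpolation=cv2.INTER_CUBIC))
np.save("pics/w2d.npy",d)
c=manip.camera_info("wrist");T=c["camera_from_world"];K=c["intrinsics"]
def wp(p):
    q=(T@np.r_[p,1.])[:3]; a=np.arctan2(np.hypot(q[0],q[1]),q[2]); s=a*K[0,0]/np.hypot(q[0],q[1]); return np.array([K[0,2]+q[0]*s,K[1,2]+q[1]*s]).round(0),q[2].round(0)
print("tcp",wp(manip.get_obs()["eef_pos"]))
for d_ in(-120,-80,-40): print(d_,wp(pos(np.radians(d_),48,90)),wp(pos(np.radians(d_),48,66)))
print(np.linalg.inv(T)[:3,3])
for v in range(240,400,10): print(v,[d[v,u].round(0) for u in(305,311,318,325,331)])
```

```text
[324.77179946 242.02752888]
tcp (array([315., 231.]), np.float64(197.0))
-120 (array([366., 256.]), np.float64(183.0)) (array([361., 239.]), np.float64(206.0))
-80 (array([315., 240.]), np.float64(180.0)) (array([315., 224.]), np.float64(202.0))
-40 (array([264., 256.]), np.float64(183.0)) (array([269., 239.]), np.float64(206.0))
[518.51303815 -31.03379661 252.81416838]
240 [np.float32(183.0), np.float32(182.0), np.float32(182.0), np.float32(184.0), np.float32(186.0)]
250 [np.float32(147.0), np.float32(148.0), np.float32(149.0), np.float32(149.0), np.float32(181.0)]
260 [np.float32(139.0), np.float32(139.0), np.float32(140.0), np.float32(141.0), np.float32(140.0)]
270 [np.float32(132.0), np.float32(130.0), np.float32(130.0), np.float32(131.0), np.float32(131.0)]
280 [np.float32(123.0), np.float32(123.0), np.float32(123.0), np.float32(0.0), np.float32(123.0)]
290 [np.float32(115.0), np.float32(116.0), np.float32(124.0), np.float32(115.0), np.float32(115.0)]
300 [np.float32(108.0), np.float32(115.0), np.float32(125.0), np.float32(111.0), np.float32(109.0)]
310 [np.float32(103.0), np.float32(114.0), np.float32(128.0), np.float32(103.0), np.float32(102.0)]
320 [np.float32(94.0), np.float32(118.0), np.float32(128.0), np.float32(105.0), np.float32(90.0)]
330 [np.float32(95.0), np.float32(117.0), np.float32(208.0), np.float32(118.0), np.float32(89.0)]
340 [np.float32(96.0), np.float32(115.0), np.float32(207.0), np.float32(115.0), np.float32(90.0)]
350 [np.float32(87.0), np.float32(87.0), np.float32(88.0), np.float32(87.0), np.float32(87.0)]
360 [np.float32(81.0), np.float32(80.0), np.float32(82.0), np.float32(81.0), np.float32(81.0)]
370 [np.float32(77.0), np.float32(78.0), np.float32(79.0), np.float32(79.0), np.float32(79.0)]
380 [np.float32(75.0), np.float32(75.0), np.float32(75.0), np.float32(74.0), np.float32(74.0)]
390 [np.float32(72.0), np.float32(70.0), np.float32(71.0), np.float32(72.0), np.float32(72.0)]
```

View pics/scene2.png

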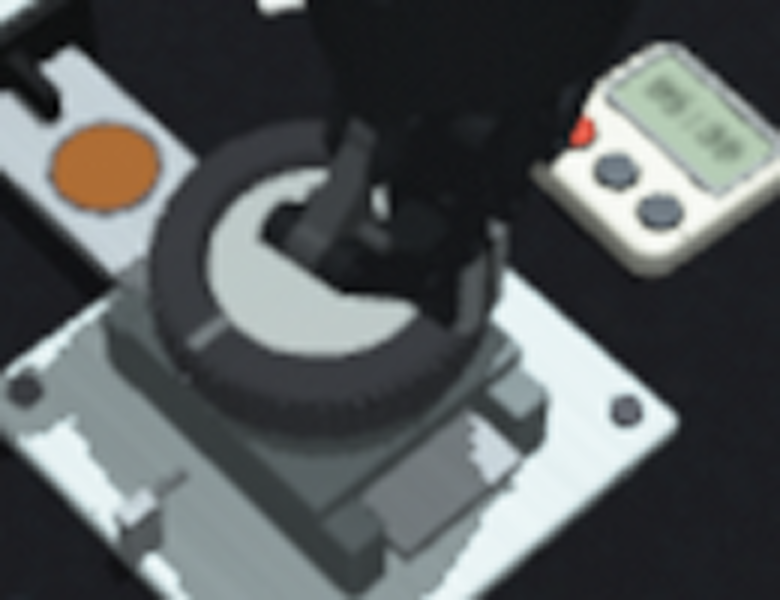

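View pics/wrist2.png

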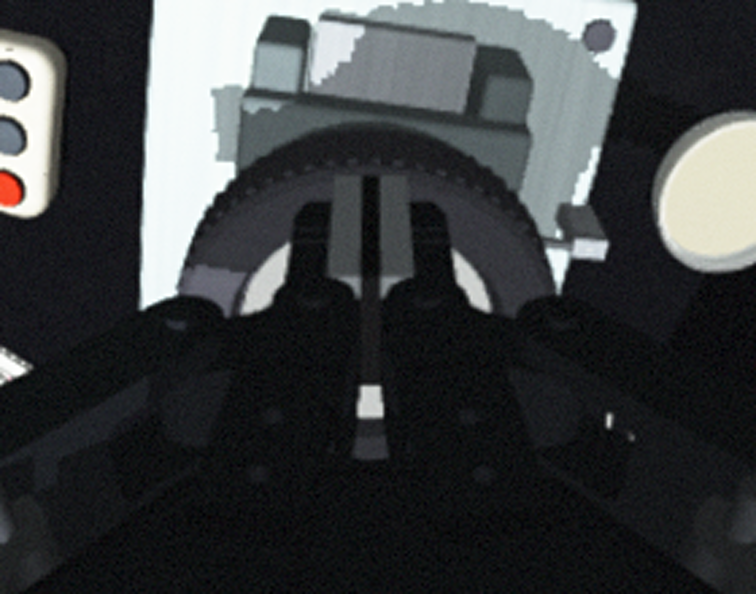

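Run:
```python
from h import *
d=np.load("pics/w2d.npy"); c=manip.camera_info("wrist");T=np.linalg.inv(c["camera_from_world"]);K=c["intrinsics"]
def up(u,v):
    du,dv=u-K[0,2],v-K[1,2];r=np.hypot(du,dv);a=r/K[0,0];z=d[v,u];rad=np.tan(a)*z
    return (T@np.r_[du/r*rad,dv/r*rad,z,1])[:3].round(1)
for v in range(236,345,4): print(v,[up(u,v).tolist() for u in(306,318,329)])
print(manip.get_obs()["eef_pos"])
```

```text
236 [[510.7, 51.2, 79.7], [503.7, 48.2, 83.3], [496.6, 49.1, 78.7]]
240 [[510.6, 50.5, 86.7], [503.7, 48.5, 88.2], [497.1, 48.2, 86.5]]
244 [[510.3, 51.4, 90.0], [503.4, 50.2, 90.0], [496.9, 49.4, 89.3]]
248 [[511.4, 39.6, 117.6], [505.5, 38.9, 117.0], [500.3, 37.6, 117.7]]
252 [[511.3, 39.6, 121.8], [505.7, 38.0, 122.9], [500.4, 37.6, 121.9]]
256 [[511.2, 39.3, 126.3], [505.6, 38.6, 125.7], [500.5, 37.9, 125.4]]
260 [[511.1, 39.1, 130.2], [505.5, 39.0, 128.8], [500.7, 37.5, 129.9]]
264 [[511.0, 39.0, 134.0], [505.8, 37.8, 134.4], [500.8, 37.6, 133.4]]
268 [[510.8, 39.6, 136.5], [505.6, 38.6, 136.5], [500.9, 38.0, 136.3]]
272 [[510.7, 39.1, 140.4], [505.7, 38.2, 140.6], [501.0, 37.7, 140.0]]
276 [[510.7, 38.8, 144.2], [505.7, 38.2, 143.6], [501.2, 37.4, 143.7]]
280 [[510.6, 38.4, 147.7], [505.8, 38.2, 146.7], [501.4, 37.0, 147.4]]
284 [[510.6, 38.1, 151.1], [505.6, 39.3, 148.0], [501.5, 37.2, 150.0]]
288 [[510.4, 38.7, 152.9], [505.1, 42.0, 147.0], [501.8, 36.6, 153.7]]
292 [[510.4, 37.9, 156.7], [504.9, 43.2, 148.1], [501.8, 36.7, 156.2]]
296 [[510.3, 38.1, 159.0], [504.4, 45.6, 147
[... 219 characters left out ...]
502.1, 37.1, 165.7]]
312 [[510.0, 38.8, 167.6], [503.0, 53.8, 148.1], [502.1, 37.2, 167.8]]
316 [[510.0, 38.2, 170.5], [502.4, 57.1, 146.9], [503.3, 32.6, 175.6]]
320 [[510.0, 37.5, 173.4], [502.1, 58.4, 148.1], [503.0, 34.3, 175.7]]
324 [[509.6, 40.2, 172.4], [491.5, 116.4, 84.6], [502.8, 35.4, 176.3]]
328 [[509.5, 40.5, 174.1], [490.8, 120.5, 84.3], [502.5, 36.8, 176.8]]
332 [[509.2, 42.6, 173.8], [490.2, 123.8, 85.1], [501.9, 39.6, 175.7]]
336 [[508.9, 44.1, 174.3], [489.7, 126.5, 86.5], [501.9, 40.0, 177.2]]
340 [[508.6, 46.4, 173.9], [489.4, 128.6, 88.7], [501.4, 42.2, 176.8]]
344 [[508.4, 47.8, 174.5], [488.8, 131.8, 89.6], [501.1, 43.7, 177.3]]
[505.45697133  49.9401087   72.99907046]
```

Run:
```python
from h import *
d=np.load("pics/s2d.npy");c=C["scene"];K=c["intrinsics"];T=np.linalg.inv(c["camera_from_world"])
for (u,v) in ((480,280),(470,300),(460,315),(455,325),(450,335),(340,230),(300,255),(270,230)):
    uu,vv=round(250+u/6),round(180+v/6); q=np.linalg.solve(K,[uu,vv,1])*d[vv,uu]; print(u,v,(T@np.r_[q,1])[:3].round(0))
```

```text
480 280 [505.  39. 130.]
470 300 [500.  38. 127.]
460 315 [500.  40. 121.]
455 325 [499.  41. 114.]
450 335 [507.  52.  87.]
340 230 [457.  37. 202.]
300 255 [446.  39. 200.]
270 230 [445.  48. 202.]
```

Run:
```python
from h import *
th=np.radians(-80);rh=np.array([np.cos(th),np.sin(th),0])
manip.servo_line(pos(th,72,73),velocity=150)
manip.servo_line(pos(th,72,33),velocity=100)
F,o=force();print(F,o["time_s"],o["eef_pos"])
manip.servo_line(pos(th,62,33),velocity=80)
for r in np.arange(61,51,-1):
    manip.servo_line(pos(th,r,33),velocity=25); F,o=force(3)
    print(r,round(o["time_s"],2),(F@rh).round(2),F.round(2),((o["eef_pos"][:2]-c0)@rh[:2]).round(2))
    if F@rh>4: break
p,d=manip.get_image("scene"); p=p[180:280,250:380]; cv2.imwrite(f"pics/s3.png",cv2.resize(p,None,fx=6,fy=6,interpolation=cv2.INTER_CUBIC))
```

```text
[ 0.18134506 -0.31011773  0.04375711] 11.8583 [510.61412834  24.1778333   33.65610951]
61 12.43 -0.41 [-0.33  0.36 -0.24] 61.08
60 12.73 -0.06 [0.14 0.08 0.22] 60.02
59 13.03 0.03 [ 0.19 -0.    0.04] 58.96
58 13.33 0.31 [-0.24 -0.36  0.16] 57.98
57 13.63 1.58 [ 0.07 -1.59  0.28] 57.25
56 13.93 3.69 [ 0.67 -3.63 -0.16] 56.38
55 14.23 5.42 [ 0.68 -5.39  0.37] 55.61
```

View pics/s3.png

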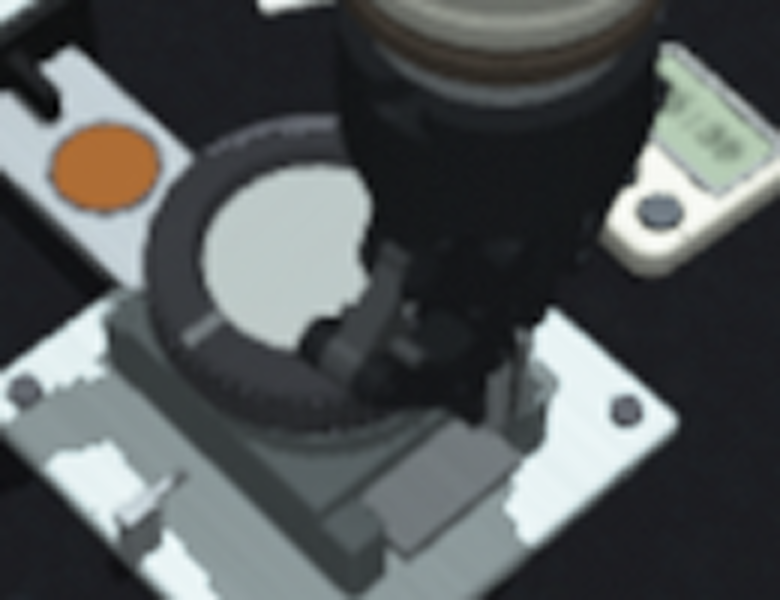

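```bash
cat >> h.py <<'E'
def stroke(d0,d1,r,z,step=15,v=70,Ft=7.5):
    n=int(np.ceil((d1-d0)/step)); rr=r
    for i,dg in enumerate(np.linspace(d0,d1,n+1)[1:]):
        th=np.radians(dg);rh=np.array([np.cos(th),np.sin(th),0]);tt=np.array([-rh[1],rh[0],0])
        manip.servo_line(pos(th,rr,z),ori(th),velocity=v)
        o=manip.get_obs();F=o["contact_force"];fr=F@rh
        print(round(dg),round(o["time_s"],2),"r",round(rr,2),"Fr",fr.round(1),"Ft",(F@tt).round(1),"Fz",F[2].round(1))
        if fr>14: rr+=2
        rr=float(np.clip(rr+np.clip(0.25*(fr-Ft),-.7,.7),51,58))
    return rr
E
python3 - <<'E'
from h import *
th=np.radians(-80)
manip.servo_line(pos(th,54,33),velocity=25)
r=stroke(-80,-20,54,33)
E
```

```text
-65 14.94 r 54 Fr 7.7 Ft -0.7 Fz -0.2
-50 15.35 r 54.06 Fr 6.6 Ft -1.0 Fz -1.4
-35 15.76 r 53.84 Fr 7.1 Ft -1.1 Fz -1.6
-20 16.17 r 53.75 Fr 8.3 Ft -0.5 Fz -3.1
```

Run:
```python
from h import *
p,d=manip.get_image("scene"); a=cv2.resize(p[180:280,250:380],None,fx=4,fy=4,interpolation=cv2.INTER_CUBIC)
p,d=manip.get_image("top"); b=cv2.resize(p[170:270,280:380],None,fx=4,fy=4,interpolation=cv2.INTER_CUBIC)[:400,:280]
cv2.imwrite("pics/c4.png",np.hstack([a,b]))
```

```text
(no output)
```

View pics/c4.png

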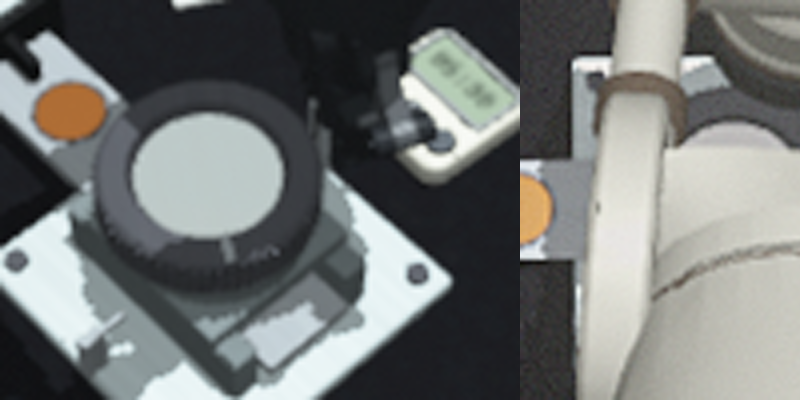

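Run:
```python
from h import *
q=ray("scene",(307.5,242.3),90)[:2]-c0; print(q,np.degrees(np.arctan2(q[1],q[0]))%360)
r=stroke(-20,225,53.5,33.3,v=80)
th=np.radians(225)
manip.servo_line(pos(th,68,33.3),velocity=150)
manip.servo_line(pos(th,68,75),velocity=200)
print(manip.get_obs()["time_s"],r)
for n,b in(("scene",(250,350,180,280)),("top",(280,380,170,270))):
    p,d=manip.get_image(n); cv2.imwrite(f"pics/{n}5.png",cv2.resize(p[b[2]:b[3],b[0]:b[1]],None,fx=4,fy=4,interpolation=cv2.INTER_CUBIC))
cv2.imwrite("pics/c5.png",np.hstack([cv2.imread("pics/scene5.png"),cv2.imread("pics/top5.png")]))
```

```text
[-20.56339402 -34.97812103] 239.54902577585233
-6 16.67 r 53.5 Fr 8.6 Ft -1.0 Fz -4.6
9 17.07 r 53.78 Fr 8.2 Ft -1.3 Fz -3.5
23 17.47 r 53.97 Fr 8.6 Ft 0.0 Fz -3.5
38 17.87 r 54.25 Fr 8.4 Ft -1.4 Fz -2.4
52 18.27 r 54.47 Fr 8.6 Ft -1.3 Fz -1.2
66 18.67 r 54.75 Fr 7.2 Ft -0.4 Fz -0.1
81 19.07 r 54.69 Fr 7.2 Ft -1.1 Fz 1.7
95 19.47 r 54.61 Fr 7.5 Ft -0.0 Fz 3.4
110 19.87 r 54.62 Fr 7.1 Ft -1.0 Fz 4.0
124 20.27 r 54.52 Fr 6.4 Ft -0.6 Fz 3.5
139 20.67 r 54.24 Fr 7.4 Ft -1.2 Fz 3.7
153 21.07 r 54.21 Fr 6.3 Ft -1.4 Fz 2.8
167 21.47 r 53.9 Fr 5.8 Ft -1.2 Fz 3.6
182 21.87 r 53.47 Fr 5.4 Ft -1.1 Fz 4.0
196 22.27 r 52.94 Fr 7.3 Ft -0.5 Fz 4.1
211 22.67 r 52.87 Fr 6.7 Ft -1.4 Fz 3.4
225 23.07 r 52.67 Fr 7.6 Ft -0.3 Fz 2.2
23.675 52.69659492337008
```

View pics/c5.png

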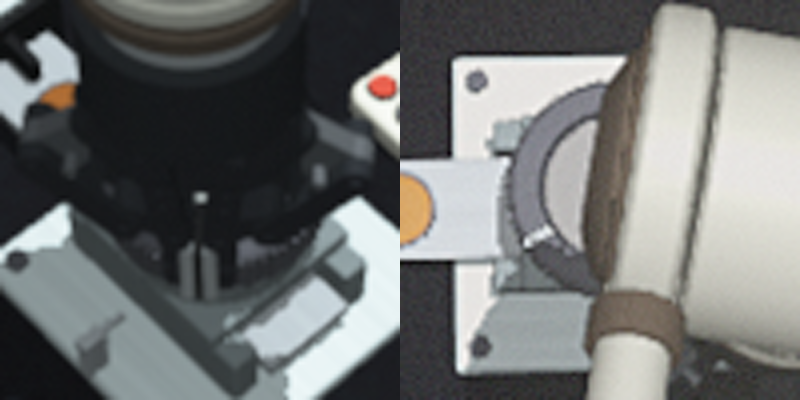

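```bash
cat >> h.py <<'E'
def snap(i):
    for n,b in(("scene",(250,350,180,280)),("top",(280,380,170,270))):
        p,d=manip.get_image(n); cv2.imwrite(f"pics/{n}{i}.png",cv2.resize(p[b[2]:b[3],b[0]:b[1]],None,fx=4,fy=4,interpolation=cv2.INTER_CUBIC))
    cv2.imwrite(f"pics/c{i}.png",np.hstack([cv2.imread(f"pics/scene{i}.png"),cv2.imread(f"pics/top{i}.png")]))
E
python3 - <<'E'
from h import *
q=ray("top",(315,229),92)[:2]-c0; print(q,np.degrees(np.arctan2(q[1],q[0]))%360)
th=np.radians(-80)
manip.move_to(pos(th,68,75),ori(th))
manip.servo_line(pos(th,68,34),velocity=150)
manip.servo_line(pos(th,57,34),velocity=100)
manip.servo_line(pos(th,53.8,34),velocity=30); print(manip.get_obs()["time_s"])
r=stroke(-80,225,53.8,34,v=85)
th=np.radians(225)
manip.servo_line(pos(th,68,34),velocity=150)
manip.servo_line(pos(th,68,75),velocity=200)
print(manip.get_obs()["time_s"],r)
snap(6)
E
```

```text
[-22.36266693  33.0243058 ] 124.10420035489098
29.0917
-65 29.49 r 53.8 Fr 6.0 Ft -0.8 Fz 2.2
-51 29.89 r 53.42 Fr 6.9 Ft -0.0 Fz 1.1
-36 30.29 r 53.26 Fr 6.9 Ft -1.3 Fz 1.2
-22 30.69 r 53.11 Fr 7.7 Ft -1.8 Fz 0.6
-7 31.09 r 53.17 Fr 7.7 Ft -0.1 Fz 0.4
7 31.49 r 53.22 Fr 7.9 Ft -1.6 Fz -0.7
22 31.89 r 53.32 Fr 7.7 Ft -0.2 Fz 0.3
36 32.29 r 53.38 Fr 8.0 Ft -2.2 Fz 1.0
51 32.69 r 53.51 Fr 9.2 Ft -1.4 Fz 2.5
65 33.09 r 53.94 Fr 8.3 Ft -1.1 Fz 3.0
80 33.49 r 54.13 Fr 9.3 Ft -0.6 Fz 4.7
94 33.89 r 54.58 Fr 7.9 Ft -1.2 Fz 3.7
109 34.29 r 54.69 Fr 7.5 Ft -1.0 Fz 4.8
123 34.69 r 54.68 Fr 7.8 Ft -1.3 Fz 4.6
138 35.09 r 54.74 Fr 5.2 Ft -1.9 Fz 3.0
152 35.49 r 54.17 Fr 6.2 Ft -0.6 Fz 4.6
167 35.89 r 53.85 Fr 5.1 Ft -0.8 Fz 5.1
181 36.29 r 53.24 Fr 6.0 Ft -1.9 Fz 3.9
196 36.69 r 52.86 Fr 7.4 Ft 0.2 Fz 5.0
210 37.09 r 52.84 Fr 6.4 Ft -1.9 Fz 3.5
225 37.49 r 52.56 Fr 8.0 Ft -1.2 Fz 2.2
38.1 52.68776260057838
```

View pics/c6.png

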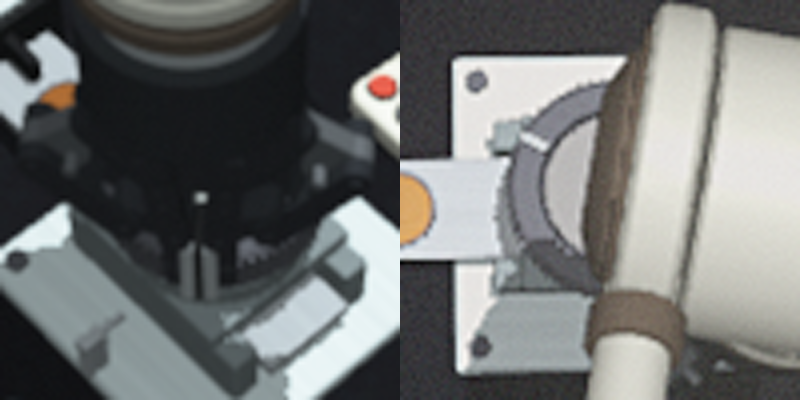

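Run:
```python
from h import *
q=ray("top",(280+136.5/4-.4,170+142.5/4-.4),93.5)[:2]-c0; a=np.degrees(np.arctan2(q[1],q[0]))%360; print(q,a)
rem=181.4-a; print("rem",rem)
assert 90<rem<140
th=np.radians(90-rem)
manip.move_to(pos(th,69,75),ori(th))
manip.servo_line(pos(th,69,35),velocity=150)
manip.servo_line(pos(th,57,35),velocity=100)
manip.servo_line(pos(th,53.4,35),velocity=30); print(manip.get_obs()["time_s"])
r=stroke(90-rem,91,53.4,35,v=85)
th=np.radians(91)
manip.servo_line(pos(th,68,35),velocity=150)
manip.servo_line(pos(th,75,75),velocity=200)
print(manip.get_obs()["time_s"],r)
snap(7)
```

```text
[18.68050856 35.55138328] 62.2802755955532
rem 119.1197244044468
42.875
-16 43.26 r 53.4 Fr 6.5 Ft -1.4 Fz 1.2
-2 43.64 r 53.16 Fr 7.4 Ft -2.0 Fz 0.4
11 44.02 r 53.12 Fr 8.3 Ft -1.6 Fz -0.1
24 44.41 r 53.32 Fr 7.3 Ft -1.1 Fz 0.3
38 44.79 r 53.26 Fr 8.9 Ft -1.1 Fz 1.2
51 45.17 r 53.62 Fr 9.7 Ft -0.7 Fz 2.3
64 45.56 r 54.17 Fr 8.5 Ft -1.0 Fz 4.4
78 45.94 r 54.42 Fr 8.6 Ft -0.9 Fz 4.7
91 46.33 r 54.68 Fr 9.0 Ft -1.8 Fz 4.7
46.925 55.05532085350016
```

View pics/c7.png

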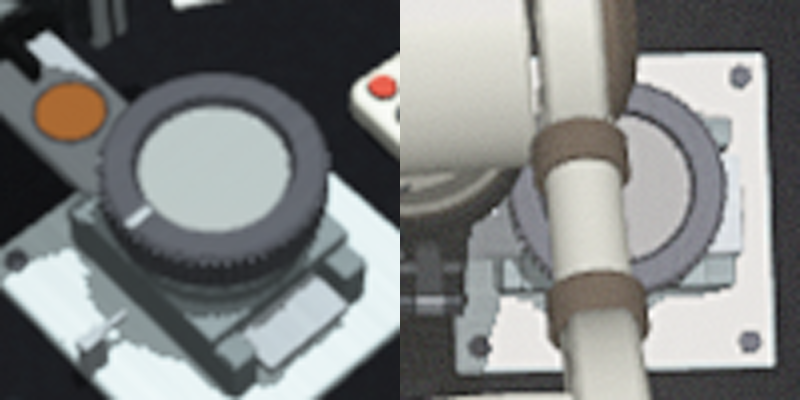

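Run:
```python
from h import *
q=ray("scene",(250+138/4-.4,180+217/4-.4),94)[:2]-c0; a=np.degrees(np.arctan2(q[1],q[0]))%360; print(q,a)
assert 160<a<203
th=np.radians(91.3); rh=np.array([np.cos(th),np.sin(th),0])
manip.servo_line(pos(th,190,75),ori(th),velocity=200)
try: manip.servo_line(pos(th,190,-6),velocity=150)
except manip.MotionError as e: print(e); manip.servo_line(pos(th,190,2),velocity=150)
F,o=force();print(F,o["time_s"],o["eef_pos"])
z=o["eef_pos"][2]
manip.servo_line(pos(th,172,-6),velocity=80)
for r in (166,160,150,140,132,127,125,124,123,122.5,122,121.5,121):
    manip.servo_line(pos(th,r,-6),velocity=60); o=manip.get_obs();f=o["contact_force"]@rh
    print(r,round(o["time_s"],2),f.round(1),o["eef_pos"].round(1))
    if f>9: break
snap(8)
p,d=manip.get_image("scene");cv2.imwrite("pics/s8.png",p)
```

```text
[-40.0465094   -0.05634319] 180.08061189121122
[0.08238062 0.25480837 0.16326234] 48.5083 [494.54439626 285.13607599  -4.55886862]
166 49.13 0.5 [493.7 260.7  -6. ]
160 49.38 -0.2 [493.8 254.5  -6.1]
150 49.7 -0.3 [494.1 244.3  -6. ]
140 50.02 -0.2 [494.3 234.3  -6. ]
132 50.3 0.0 [494.5 226.4  -6. ]
127 50.55 0.3 [494.6 221.5  -6. ]
125 50.8 2.7 [494.7 220.2  -6. ]
124 51.05 5.6 [494.7 220.2  -5.9]
123 51.3 10.7 [494.7 220.2  -5.9]
```

View pics/s8.png

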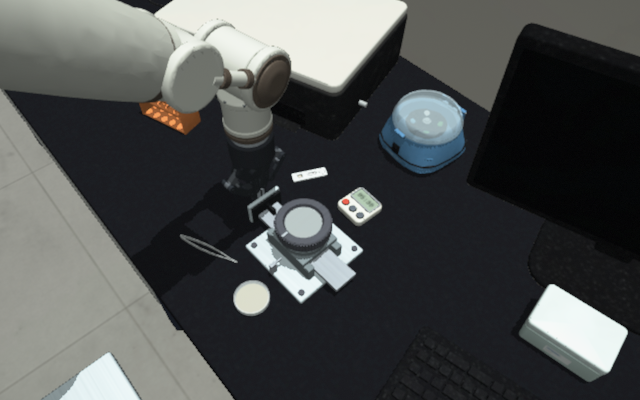

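Run:
```python
from h import *
th=np.radians(91.3); rh=np.array([np.cos(th),np.sin(th),0])
manip.servo_line(pos(th,122,-6),velocity=60); o=manip.get_obs(); print(o["contact_force"].round(1),o["eef_pos"].round(1))
manip.servo_line(pos(th,150,-6),velocity=120)
manip.servo_line(pos(th,230,120),velocity=250)
print(manip.get_obs()["time_s"],manip.get_obs()["contact_force"])
p,d=manip.get_image("top");cv2.imwrite("pics/t9.png",cv2.resize(p[120:320,220:400],None,fx=3,fy=3,interpolation=cv2.INTER_CUBIC))
p,d=manip.get_image("scene");cv2.imwrite("pics/s9.png",cv2.resize(p[150:330,200:400],None,fx=4,fy=3.3,interpolation=cv2.INTER_CUBIC))
```

```text
[ 0.2 15.4 -2.2] [494.7 220.3  -5.9]
52.8333 [ 0.13038164 -0.36547165 -0.06248523]
```

View pics/t9.png

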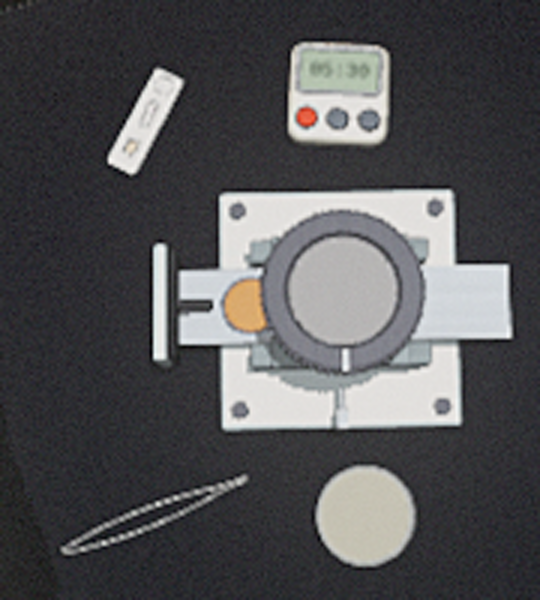

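View pics/s9.png

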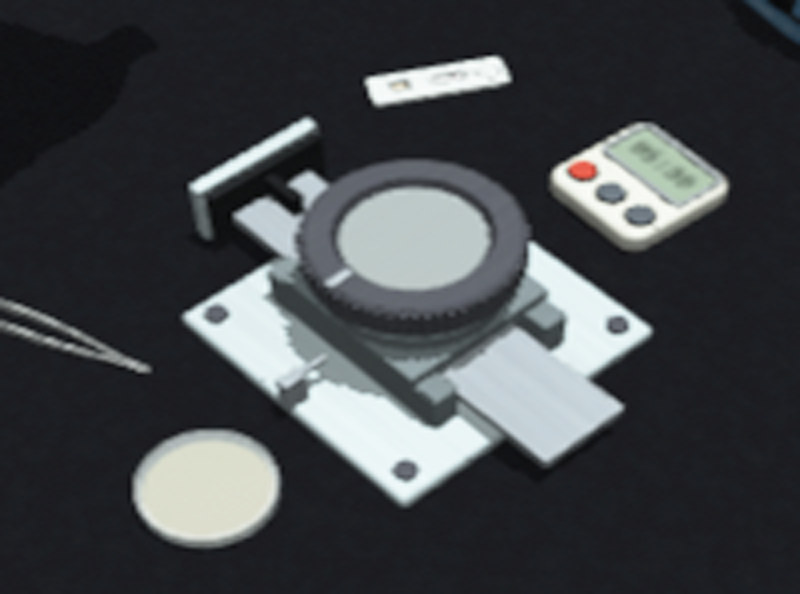

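Run:
```python
from h import *
a=cv2.imread("pics/top0.png",0).astype(float)
p,d=manip.get_image("top");b=cv2.cvtColor(p,cv2.COLOR_BGR2GRAY).astype(float)
ys=[]
for im,lo,hi in((a,238,251),(b,262,277)):
    r=im[208:232,lo:hi].mean(0); k=np.argmax(r>120); u=lo+k-1+(120-r[k-1])/(r[k]-r[k-1]); y=ray("top",(u,220),54)[1]; ys.append(y); print(u,y)
print("travel",ys[0]-ys[1])
q=ray("top",(220+346/3-.4,120+360/3-.4),94)[:2]-c0; print("bar",np.degrees(np.arctan2(q[1],q[0]))%360)
for nm,uv,z in(("dish",(220+365/3,120+515/3),14),("timer",(220+339/3,120+92/3),19),("cass",(220+146/3,120+121/3),6)): print(nm,ray("top",uv,z).round(1))
# image diff around loose items
for nm,(x0,x1,y0,y1) in dict(dish=(322,362,272,312),timer=(312,354,130,172),cass=(252,286,138,182)).items(): print(nm,"diff",np.abs(a-b)[y0:y1,x0:x1].mean().round(2))
```

```text
245.52004333694475 253.48111738600076
270.53056620798554 208.48223074430888
travel 44.99888664169188
bar 181.58670128516903
dish [368.8  78.8  14. ]
timer [634.7  95.1  19. ]
cass [618.  219.8   6. ]
dish diff 4.75
timer diff 4.79
cass diff 5.06
```

The slide travelled 45.0 mm, the bar is at 181.6° against about 181.4° at the start, and the loose items haven't moved. Handing in.

Run:
```python
from h import *
print(manip.get_obs()["time_s"]); manip.job_done()
```

```text
52.9833
the job is handed in; nothing more can be done
```

I rolled the collar two full turns anticlockwise with the shut fingertips, in three arcs of about 305°, 305° and 120° with roughly 5–10 N of press. Then I pushed the end plate home from its outer side, without pinching it, and backed off. The job was handed in at 53.0 s of the 72 s allowed.

**Last checks before handing in:**
- **Collar:** the bar is at 181.6°, against about 181.4° at the start. The bar was read between the arcs and again at the end. Each arc's turn agreed with the fingertip's travel to within about 6°, so I count two turns.
- **Slide:** the end plate moved 45.0 mm in the top camera. It then held against a hard stop at about 15 N.
- **Loose items:** the dish, timer and cassette are within about 1.5 mm of where they started.
- **Robot:** it is clear of everything, with contact force near zero.

**What disagreed:**
- **Fingertip height:** the shut fingertips turned out to be about 43 mm higher than the reported tool point, as both the wrist and scene cameras showed. My first approach therefore passed above the rim without touching it, and I worked with that offset from then on.
- **Slide friction:** I read almost no force while the slide was moving, against the stated 2.5 N. I only sampled the force at the end of each step.

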